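# Seat the raised tube in the heating block and start it

### The job

One capped tube in the heating block is not all the way down: white tube shows between its cap and the block. With closed fingertips press that cap gently down until the tube is fully home, then press and let go the big round start key on the heater's front ledge, and draw the hand clear. Do not pull any tube up, do not touch the other tubes or the other two keys, and leave the jar, marker and wire rack where they are.

Things in the scene. Friction and masses are not known exactly. Their poses are not given: they have to be found in the camera images.
- heater: white heater 250 (x) by 240 mm (y), fixed; origin at the centre of its underside, z up, x from the front ledge towards the tubes. Front ledge 75 mm, aluminium block 85 mm above the bench. Six wells at x = 0, 60 and y = -60, 0, 60 mm; five hold a tube, one is empty, in any order. Three keys in a row on the ledge at x = -85, y = -70, 0, 70 mm, in any order
- raised_tube (a joint): height (m) of the raised tube above fully home: 0.012 to 0.020 at the start, 0 when home. It slides straight down against about 4 N of friction, stays where it is left, and meets a hard stop at 0. It could also be pulled up, which is wrong. About 15 N is ample; over 40 N is rough
- raised_tube_cap (a point): centre of the flat top of its blue cap (cap 34 mm across); cap 22 mm tall, so when fully home its top is 22 mm above the block, 107 mm above the bench, at the start 119 to 127 mm. It moves with the tube
- tube_a_cap (a point): another tube, fully home, same size as the raised one: centre of the flat top of its blue cap (cap 34 mm across), 107 mm above the bench. Leave alone
- tube_b_cap (a point): another tube, fully home, same size as the raised one: centre of the flat top of its blue cap (cap 34 mm across), 107 mm above the bench. Leave alone
- tube_c_cap (a point): another tube, fully home, same size as the raised one: centre of the flat top of its blue cap (cap 34 mm across), 107 mm above the bench. Leave alone
- tall_cap_tube_cap (a point): a tube with a taller cap, fully home although it stands as high as the raised one (its cap reaches down to the block, no white tube shows): centre of the flat top of its blue cap (cap 34 mm across, 38 mm tall), 123 mm above the bench. Leave alone
- round_key (a joint): travel (m) of the round start key: 0 up, 0.005 fully down; a spring pushes it back up; it needs about 2 N to start moving and 5 N to be fully down, then a hard stop. It counts as pressed beyond 0.0035. Never over 40 N
- round_key_top (a point): centre of the top of the start key: a white disc 26 mm across in a black ring, the only round key, 85 mm above the bench when up; pressed straight down
- square_key (a joint): travel (m) of the square key, 0 up, 0.005 down, same spring. Leave alone
- square_key_top (a point): centre of the top of the square key, 15 by 15 mm, white, 85 mm above the bench. Leave alone
- bar_key (a joint): travel (m) of the bar-shaped key, 0 up, 0.005 down, same spring. Leave alone
- bar_key_top (a point): centre of the top of the bar-shaped key, 30 mm (heater x) by 10 mm, white, 85 mm above the bench. Leave alone
- jar: loose specimen jar with a white lid, 60 mm across, 75 mm tall, standing beside the heater, on its +y side; origin at the centre of its underside, z up. Leave alone
- marker: loose grey marker pen with black tip, 134 mm long along its x, 13 mm thick, lying beside the heater, on its -y side; origin under the middle of its barrel. Leave alone
- wire_rack: loose green wire rack with five small brown-stoppered tubes, 84 mm (x) by 184 mm (y), 95 mm tall to the stoppers, standing beside the heater, on its +y side; origin at the centre of its underside. Leave alone

How it is judged:
On the way, in this order (a step that is already met when the one before it is completed fails the run):
1. the raised tube is pressed fully home (within 3 mm) (value of joint raised_tube below 0.003 m), for 0.2 s.
2. the round start key is pressed (value of joint round_key above 0.0035 m), for 0.05 s.
3. the start key is let go (value of joint round_key below 0.0015 m), for 0.1 s.
At the end, for the whole second after the job is handed in: The raised tube is home (cap within 3 mm of its home height), all keys are up (within 1.5 mm), the other tubes have not moved (3 mm), and the jar, marker and wire rack are where they were (15 mm), upright and at rest (value of joint raised_tube below 0.003 m and value of joint each of round_key, square_key, bar_key below 0.0015 m and distance of each of tube_a_cap, tube_b_cap, tube_c_cap, tall_cap_tube_cap from where it was at the start of the episode below 0.003 m and distance of each of jar, marker, wire_rack from where it was at the start of the episode below 0.015 m and angle between jar's own z axis and vertical below 0.2 rad and linear speed of each of jar, marker, wire_rack below 0.02 m/s); the robot touches nothing.
It fails at once if a tube is pulled up (raised tube above 25 mm), or another tube is touched (over 1 N) or moved by 3 mm (value of joint raised_tube above 0.025 m or distance of any of tube_a_cap, tube_b_cap, tube_c_cap, tall_cap_tube_cap from where it was at the start of the episode above 0.003 m or contact force between any of the arm, the fingers and tube_a above 1 N or contact force between any of the arm, the fingers and tube_b above 1 N or contact force between any of the arm, the fingers and tube_c above 1 N or contact force between any of the arm, the fingers and tall_cap_tube above 1 N).
It fails at once if one of the other two keys is touched (over 1 N) or pressed (over 1.5 mm) (contact force between any of the arm, the fingers and square_key above 1 N or contact force between any of the arm, the fingers and bar_key above 1 N or value of joint any of square_key, bar_key above 0.0015 m).
It fails at once if the start key is pressed before the raised tube is home (value of joint round_key above 0.002 m and value of joint raised_tube above 0.004 m).
It fails at once if the raised tube or the start key is pressed roughly (over 40 N) (contact force between any of the arm, the fingers and raised_tube above 40 N or contact force between any of the arm, the fingers and round_key above 40 N).
It fails at once if the jar, marker or wire rack is moved by more than 15 mm (distance of any of jar, marker, wire_rack from where it was at the start of the episode above 0.015 m).
It also fails if it takes over 35 s, if anything falls off the work surface, if the arm or the gripper's body presses on something with over 40 N, if the wrist force passes 120 N, or if a joint passes its speed limit or range.

### The arm

A 7-joint arm with a two-finger parallel gripper is mounted at the origin on the work surface. World frame = base frame: x ahead of the robot, y to its left, z up, the work surface at z = 0. Lengths are in m, angles in rad, forces in N, time in s.
With the tool pointing down it reaches from about 0.4 to 0.85 m from the base axis. Payload 4.5 kg.
Tool frame: the origin (TCP) lies midway between the tips of the shut fingers; the grasp point (between the pads) lies 19 mm behind it; z points along the fingers, y is the line along which they close (so a half turn about z gives the same grasp; the last joint's range is limited). The gripper opens to 88 mm and grips with 3 to 60 N. Pads are 18 mm wide; open, the fingers measure 123 mm over their backs; the gripper's body (75 mm by 187 mm) begins 45 mm behind the grasp point.
Start: joints at [1.204, 0.689, -0.195, 1.565, 0.157, 0.902, -0.215], TCP at [0.244, -0.575, 0.239] pointing down, gripper open.
Joint ranges: [-3.01, 3.01], [-0.46, 2.08], [-1.47, 1.51], [0.13, 2.56], [-1, 4.14], [0.04, 2.09], [-2.66, 2.66]. Speed limits (rad/s): [2.57, 2.57, 3.14, 3.14, 3.14, 3.14, 3.14].

### API

Orientations are given as a unit quaternion [w, x, y, z].
In Python, from cell import env, planner, imaging gives the robot as it stands. The module is installed in compiled form; this text tells all that it offers. Calls block until the motion is done:
- env.reach(position, orientation): joint-space move of the TCP to a pose.
- env.move_straight(position, attitude=None, v=0.15, force_limit=None): straight line of the TCP; attitude=None keeps the orientation; v is the mean speed in m/s. With force_limit (N) it stops when the force on the tool has changed by that much, and returns True; else False.
- env.movej(angles): joint-space move.
- env.gripper_to(opening, f_grip=None): opening from 0.0 (shut) to 1.0 (fully open); f_grip is the grip in N (None keeps the last); returns when the fingers have stopped.
- env.dwell(seconds).
- planner.inverse_kinematics(position, orientation): joint angles nearest the present ones, or None.
- env.read_state(): the state.
- imaging.camera(name): name is "scene" or "top" or "wrist"; returns the picture (384x512x3 uint8, red, green, blue); there is no depth.
- imaging.get_calibration(name): a dict with "fov_y" (degrees; the focal length in pixels is half the picture's height over the tangent of half this angle, whatever the lens; pixels are square), "cx", "cy" (the principal point, pixels), "origin" and "rotation" of the camera in the world; the wrist camera has in their place "hand_eye" (4x4, takes a point from camera to tool coordinates, whose origin is the TCP and whose axes are the flange's). Camera axes: x right, y up, looking along -z (the intrinsics and any distortion apply to the point x, -y, -z); pixel columns grow to the right and rows downward; lengths in m; the calibration is good to about 2 mm. A picture is of the moment at which its call begins: read the wrist's pose just before it. get_calibration takes no time and is no camera call.
A pose or a line that the arm cannot do raises env.MotionError and nothing moves.
- env.sign_off(): hands the job in; it is judged then, once.
The state is a dict: "t": time; "qpos": joint angles; "qvel": joint speeds; "effort": joint torques, N m; "ee_pos": TCP position; "tcp_rot": TCP orientation; "force": force on the tool from outside, world axes, zero at the start; "ft_torque": the same for the moment, N m; "gripper_width": opening from 0.0 (shut) to 1.0 (fully open); "grip_force": force on a finger pad.
Only numpy, scipy, OpenCV 4.12 (cv2) and the standard library are available. Lean on these libraries where they do the work, as an engineer would, in place of code of your own. Each camera call takes 0.05 s, during which the arm holds its last target. There are 200 camera calls.

## Working session

There is one attempt and no reset: what is moved stays moved. The work goes in short steps, each a Python script; the robot and the scene stay as the last script left them, time stands still between calls to the robot, and variables do not carry over. Pictures are saved under pics/ and viewed, at most 10 in all, crops included, and the job is handed in when it is done.

```bash
mkdir -p pics; python3 - <<'E'
from cell import env, planner, imaging
import cv2
for n in("scene","top"):
    im=imaging.camera(n); cv2.imwrite(f"pics/{n}0.png",cv2.resize(im[:,:,::-1],(800,600),interpolation=cv2.INTER_CUBIC))
    print(n,imaging.get_calibration(n))
print(imaging.get_calibration("wrist"))
s=env.read_state();print(s["t"],s["ee_pos"],s["tcp_rot"])
E
```

```text
scene {'fov_y': 55.84689300564084, 'cx': 264.87899839658695, 'cy': 191.928560462279, 'origin': array([ 1.16001602, -0.18630062,  0.77091461]), 'rotation': array([0.7729512 , 0.30255297, 0.21232766, 0.51567927])}
top {'fov_y': 55.78766399117447, 'cx': 259.9433586654863, 'cy': 190.25527936192492, 'origin': array([0.48987583, 0.04162209, 0.82320918]), 'rotation': array([ 0.709834  ,  0.02805756, -0.03656577, -0.70285945])}
{'fov_y': 62.50769197333811, 'cx': 250.80631940501652, 'cy': 185.43177232281838, 'hand_eye': array([[-8.86601956e-04,  9.49463845e-01,  3.13875168e-01,
         8.16652699e-02],
       [ 9.99998745e-01,  4.29696124e-04,  1.52487345e-03,
        -1.88899495e-04],
       [ 1.31294126e-03,  3.13876126e-01, -9.49463034e-01,
        -1.46863752e-01],
       [ 0.00000000e+00,  0.00000000e+00,  0.00000000e+00,
         1.00000000e+00]])}
0.1 [ 0.24360402 -0.5749892   0.23800701] [-7.59448207e-04  9.79973239e-01  1.99127661e-01 -2.18904972e-04]
```

View pics/scene0.png

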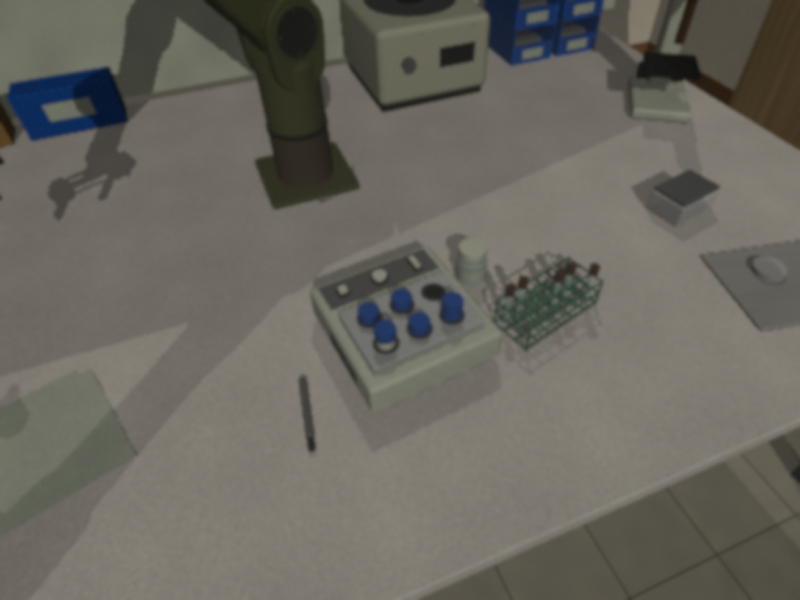

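View pics/top0.png

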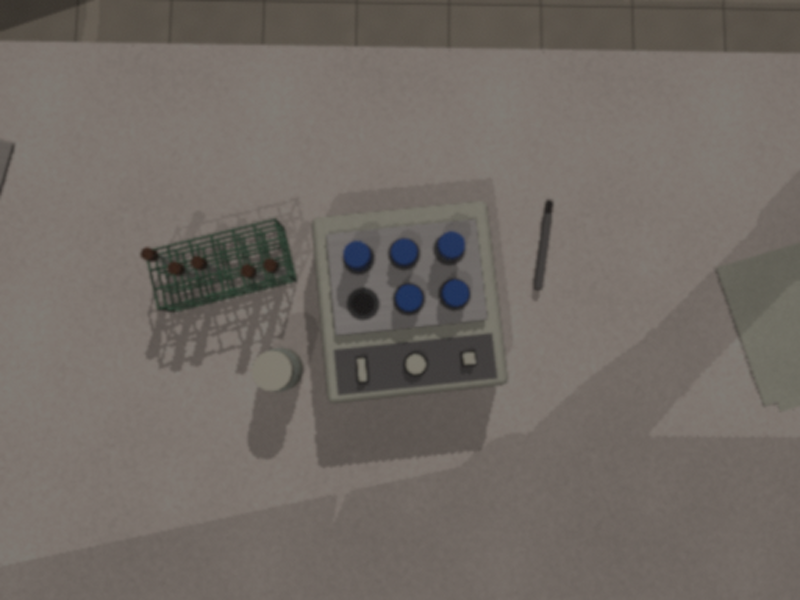

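The scene view shows a white band under the cap at (385,333), on the marker side in the far row, which is top view (450,247). The tall cap is at scene (452,305), and the round key is in the middle at top (415,364). Next I enlarge both for exact pixels.

```bash
cat > h.py <<'E'
from cell import env, planner, imaging
import cv2, numpy as np
from scipy.spatial.transform import Rotation as R
def ray(n,u,v):
    c=imaging.get_calibration(n); f=192/np.tan(np.radians(c["fov_y"]/2))
    q=c["rotation"]; r=R.from_quat([q[1],q[2],q[3],q[0]])
    return c["origin"], r.apply([(u-c["cx"])/f,-(v-c["cy"])/f,-1])
def at_z(n,u,v,z):
    o,d=ray(n,u,v); return o+d*(z-o[2])/d[2]
E
python3 - <<'E'
from h import *
for n,(x,y,w,h) in {"scene":(190,150,140,105),"top":(195,125,136,136)}.items():
    im=imaging.camera(n)[y:y+h,x:x+w,::-1]
    k=5 if n=="scene" else 4.4
    cv2.imwrite(f"pics/{n}1.png",cv2.convertScaleAbs(cv2.resize(im,None,fx=k,fy=k,interpolation=cv2.INTER_CUBIC),alpha=1.6))
E
```

```text
(no output)
```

View pics/scene1.png

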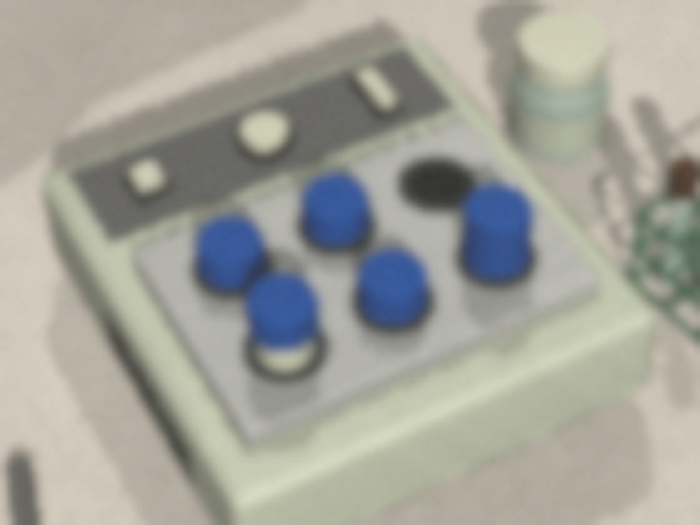

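View pics/top1.png

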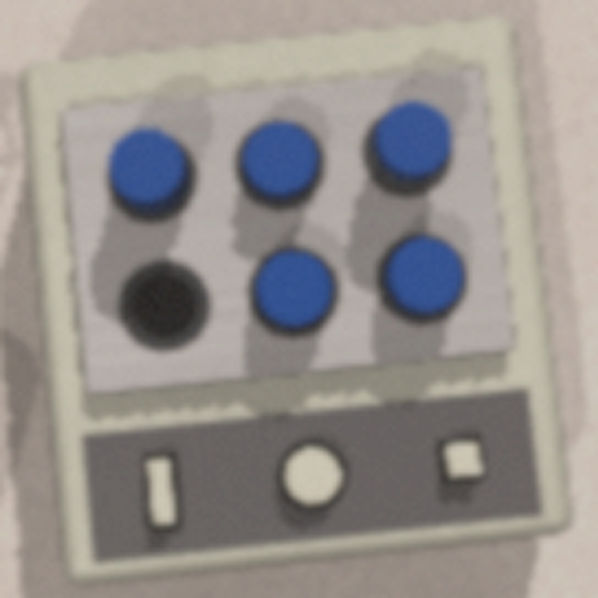

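The raised tube is the one at heater (60,-60), scene crop (282,310), with white showing. The tall cap reaches the block at (497,235). I'll fit the heater pose from the known pattern.

```bash
python3 - <<'E'
from h import *
from scipy.optimize import least_squares
pts=[((412,140),60,-60,.123),((280,160),60,0,.107),((147,165),60,60,.123),((295,290),0,0,.107),((424,276),0,-60,.107),((164,305),0,60,.085),((162,491),-85,70,.085),((312,475),-85,0,.085),((464,460),-85,-70,.085)]
W=np.array([at_z("top",(p[0]+.5)/4.4+194.5,(p[1]+.5)/4.4+124.5,z)[:2] for p,_,_,z in pts])
L=np.array([[a,b] for _,a,b,_ in pts])/1e3
sp=[(283,295),(393,273),(497,207),(335,196),(231,245),(438,184),(376,88),(264,132),(146,175)]
S=np.array([at_z("scene",(p[0]+.5)/5+189.5,(p[1]+.5)/5+149.5,z)[:2] for p,(_,_,_,z) in zip(sp,pts)])
def T(x,L=L): c,s=np.cos(x[2]),np.sin(x[2]); return x[:2]+L@np.array([[c,s],[-s,c]])
for n,M in(("top",W),("scene",S)):
    r=least_squares(lambda x:(T(x)-M).ravel(),[.5,0,0]).x
    print(n,r,"\n",np.round((M-T(r))*1e3,1).tolist(),"\n",T(r)[[0,7]])
E
```

```text
top [0.5555625  0.0304611  0.11328405] 
 [[-0.8, 1.1], [-0.9, -0.0], [0.2, -0.6], [-0.5, -0.6], [-0.3, 0.9], [0.7, 0.1], [0.7, -0.7], [0.7, 0.1], [0.3, -0.3]] 
 [[ 0.62196042 -0.0223718 ]
 [ 0.47110733  0.02085254]]
scene [0.55823423 0.02553034 0.12417122] 
 [[-3.2, 1.0], [-1.3, -0.2], [-0.7, -1.2], [-1.5, 0.2], [2.2, -0.1], [-0.9, 0.9], [2.7, -0.4], [2.6, -0.3], [0.2, 0.1]] 
 [[ 0.62520341 -0.02657656]
 [ 0.47388867  0.01500288]]
```

```bash
python3 - <<'E'
from h import *
q=np.array([0,np.cos(.058),np.sin(.058),0]); c=np.array([.6225,-.0232])
st=lambda m:(lambda s:print(m,round(s["t"],2),s["ee_pos"].round(4) if hasattr(s["ee_pos"],"round") else s["ee_pos"],np.round(s["force"],1),s["gripper_width"]))(env.read_state())
env.gripper_to(0.0,10)
env.reach([*c,.22],q); st("above")
env.move_straight([*c,.138],q,v=.1); st("near")
print(env.move_straight([*c,.100],v=.015,force_limit=12)); st("pressed")
env.dwell(.3); st("dwell")
cv2.imwrite("pics/press.png",cv2.convertScaleAbs(cv2.resize(imaging.camera("scene")[150:255,190:330,::-1],None,fx=5,fy=5,interpolation=cv2.INTER_CUBIC),alpha=1.6))
E
```

```text
above 3.88 [ 0.6224 -0.0249  0.2201] [-0.4 -0.1 -0.6] 0.007848312558606048
near 4.85 [ 0.6231 -0.0232  0.1386] [ 0.6 -0.4  0.1] 0.003685490761473768
True
pressed 6.67 [ 0.6226 -0.0232  0.1075] [-0.1  0.4  6. ] 0.00889218605535737
dwell 6.97 [ 0.6225 -0.0232  0.1075] [0.2 0.  5.6] 0.003197683010608594
```

View pics/press.png

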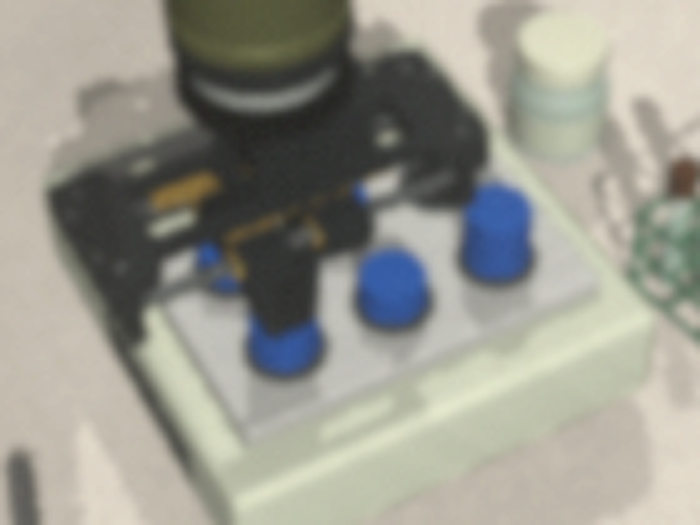

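The cap is down on the block with no white showing at (285,350), and the TCP stopped at 0.1075 m against an expected 0.107 m, so the tube is home. Next is the key.

```bash
python3 - <<'E'
from h import *
c=np.array([.6225,-.0232]); k=np.array([.4716,.0195])
st=lambda m:(lambda s:print(m,round(s["t"],2),np.round(s["ee_pos"],4),np.round(s["force"],1)))(env.read_state())
env.move_straight([*c,.19],v=.08); st("up")
cv2.imwrite("pics/up.png",cv2.convertScaleAbs(cv2.resize(imaging.camera("scene")[150:255,190:330,::-1],None,fx=5,fy=5,interpolation=cv2.INTER_CUBIC),alpha=1.6))
env.move_straight([*k,.19],v=.1)
env.move_straight([*k,.098],v=.08); st("near")
print(env.move_straight([*k,.0765],v=.012,force_limit=12)); st("pressed")
env.dwell(.2); st("dwell")
env.move_straight([*k,.22],v=.08)
env.dwell(.3); st("clear")
E
```

```text
up 8.2 [ 0.6221 -0.0231  0.1894] [-0.2  0.4  0.3]
near 11.27 [0.4719 0.0195 0.0984] [0.4 0.1 0.6]
True
pressed 12.62 [0.4716 0.0195 0.0804] [-1.1 -0.5  7.1]
dwell 12.82 [0.4716 0.0195 0.0804] [-1.   0.1  6.5]
clear 15.02 [0.4715 0.0195 0.2199] [-0.2  0.7 -0.4]
```

View pics/up.png

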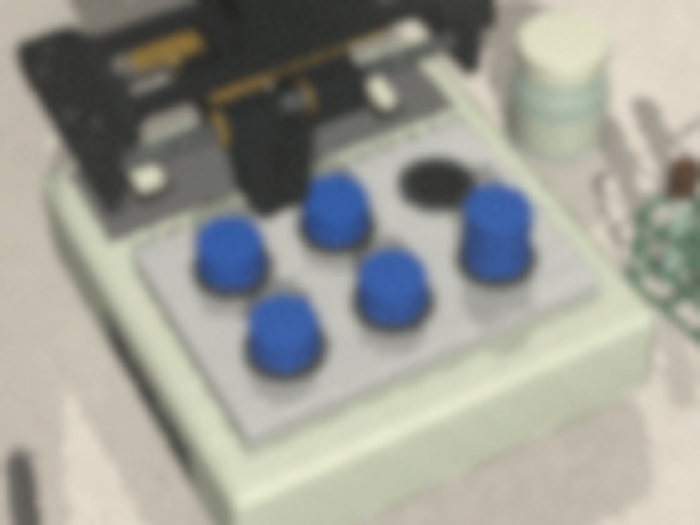

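The picture shows all five caps seated, with the raised one now flush at (285,335). The key stopped at 0.0804 m, about 4.6 mm of travel, and was then let go with the hand clear.

```bash
python3 -c "
from cell import env
print(env.sign_off())"
```

```text
the job is handed in; nothing more can be done
None
```

I pressed the raised tube home, pressed and released the round start key, drew the hand clear and handed the job in at about 15 s; no verdict came back.

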